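Pack a glass filter bowl in its carton

TASK

Fold both long flaps of the shipping carton well back first; then take the glass filter bowl out of the leaning cradle and stand it, blue end down, on the green pad in the empty compartment of the carton. It is thin glass: hold it gently and set it down softly, and leave the packed bowl, the tape rolls and the red suction cup where they are.

Things in the scene. Friction and masses are not known exactly. Their poses are not given: they have to be found in the camera images.
- carton: Fixed brown carton, 190 (x) x 160 (y) x 110 high, walls and floor 5 thick. Origin: centre of its underside. A divider 75 high, 4 thick, along x at y=0 makes two compartments, 180 (x) x 73 (y), centred at y = +38.5 and -38.5: one holds the packed bowl, the other the green pad, either way round. Long flaps are hinged along the rims at y = +78 and -78, z = 110. Short flaps hang outside the x ends.
- flap_left (a joint): Angle (rad) of the long flap hinged along x on the carton's rim at carton y = +78, z = 110: 0 closed (level, towards the middle), pi/2 upright, grows as it folds back outward, stop at 2.8. Flap 184 long, reaching 73 from its hinge, 4 thick; stays where left (under 2 N moves it). Starts half open, 0.8 to 1.15. Best pushed outward from inside with closed fingers.
- flap_right (a joint): Same for the flap hinged on the carton's rim at carton y = -78; also grows as it folds back outward (towards carton -y).
- flap_left_edge (a point): Middle of the free edge of the flap on the carton's +y rim, 73 from the hinge.
- flap_right_edge (a point): Middle of the free edge of the flap on the carton's -y rim, 73 from the hinge.
- pad: Fixed green pad 68 x 68 x 6 on the carton's floor in the empty compartment. Origin: centre of its underside, 5 above the carton's underside; its top is 6 higher.
- cradle: Fixed aluminium base plate 130 (x) x 90 (y) with a blue square pocket, 54 wide inside, whose axis leans 35 degrees from vertical towards the cradle's -x. Origin: centre of the plate's underside. The pocket's walls rise 34 along its axis on three sides and 70 on the low (-x) side, on which the bowl leans.
- cradle_pocket (a point): Centre of the pocket's inner floor, at (20, 0, 40) in the cradle's frame; axes as the cradle's (not tilted).
- bowl: Loose glass filter bowl: cylinder, diameter 48, length 90, 0.13 to 0.21 kg; blue base (lowest 14), pale green glass, white rim. Origin: centre of its blue underside; z along its axis to the white end. Starts in the cradle's pocket, leaning 35 degrees, white end up, its upper 55 free at the two sides (cradle +-y); draw it out along its axis. 6 N a finger holds it.
- bowl_top (a point): Centre of the bowl's white end, 90 along z from the origin.
- packed_bowl: A second, same bowl standing in the other compartment of the carton. Origin: centre of its underside. Bystander.
- tape_0: Yellow tape roll, diameter 100, 48 high, lying flat on the table. Origin: centre of its underside. Bystander.
- tape_1: Second such roll, stacked on the first. Bystander.
- suction_cup: Red suction cup standing on the table, diameter 48, 50 high. Origin: centre of its underside. Bystander.

How it is judged:
On the way, in this order (a step that is already met when the one before it is completed fails the run):
1. both long flaps folded back past 2.0 rad (115 degrees) while the bowl is still in the cradle (value of joint each of flap_left, flap_right above 2 rad and distance between bowl and cradle_pocket below 0.03 m), for 0.2 s.
2. the bowl drawn out of the cradle, its blue end more than 70 mm from the pocket's floor (distance between bowl and cradle_pocket above 0.07 m), for 0.1 s.
At the end, for the whole second after the job is handed in: The bowl stands released and at rest, upright within 0.1 rad with its blue end down on the green pad, its axis within 15 mm of the pad's centre; both long flaps are still folded back past 1.9 rad (109 degrees) (horizontal distance between bowl and pad below 0.015 m and z of bowl in the frame of pad between 0.002 and 0.01 m and angle between bowl's own z axis and vertical below 0.1 rad and linear speed of bowl below 0.02 m/s and value of joint each of flap_left, flap_right above 1.9 rad); the robot touches nothing.
It fails at once if the fingers squeeze the bowl with more than 30 N in all (both fingers summed, so about 15 N a finger) (contact force between the fingers and bowl above 30 N).
It fails at once if the bowl is knocked or pressed against the carton with more than 20 N, or against the cradle with more than 30 N (contact force between bowl and carton above 20 N or contact force between bowl and cradle above 30 N).
It fails at once if the bowl lands on the pad with more than 20 N (it must be lowered until it touches, not dropped) (contact force between bowl and pad above 20 N).
It fails at once if the packed bowl is moved more than 15 mm or tipped (distance of packed_bowl from where it was at the start of the episode above 0.015 m or angle between packed_bowl's own z axis and vertical above 0.2 rad).
It fails at once if a tape roll or the suction cup is moved more than 20 mm (distance of any of tape_0, tape_1, suction_cup from where it was at the start of the episode above 0.02 m).
It also fails if it takes over 62 s, if anything falls off the work surface, if the arm or the gripper's body presses on something with over 40 N, if the wrist force passes 120 N, or if a joint passes its speed limit or range.

ROBOT

A 6-joint arm with a two-finger parallel gripper is mounted at the origin on the work surface. World frame = base frame: x ahead of the robot, y to its left, z up, the work surface at z = 0. Lengths are in m, angles in rad, forces in N, time in s.
With the tool pointing down it reaches from about 0.35 to 0.95 m from the base axis. Payload 17.4 kg.
Tool frame: the origin (TCP) lies between the finger pads; the fingertips stand 19 mm ahead of it and the grasp point (between the pads) is the TCP; z points along the fingers, y is the line along which they close (so a half turn about z gives the same grasp; the last joint's range is limited). The gripper opens to 93 mm and grips with 3 to 60 N. Pads are 15 mm wide; open, the fingers measure 128 mm over their backs; the gripper's body (75 mm by 188 mm) begins 65 mm behind the grasp point.
Start: joints at [-1.304, 0.116, 1.442, -0, 1.584, -0.038], TCP at [0.203, -0.644, 0.238] pointing down, gripper open.
Joint ranges: [-2.83, 2.83], [-0.83, 2.19], [0.07, 2.5], [-1.14, 4.28], [0.01, 3], [-2.97, 2.97]. Speed limits (rad/s): [1.89, 1.89, 2.22, 3.14, 3.14, 3.14].

INTERFACE

Orientations are given as a unit quaternion [x, y, z, w].
In Python, from plant import manip gives the robot as it stands.
- The arm moves only by the tool carry_out, never from a script. Its argument "rows" is a list of rows, each an object of numbers: "ax", "ay", "az": the turn, a rotation vector about the tool's x, y, z scaled (see below); "x", "y", "z": the shift along the tool's x, y, z scaled (see below); "claw": the closure, from 0 (fully open) to 1 (shut). In form: [{"ax": .., "ay": .., "az": .., "x": .., "y": .., "z": .., "claw": ..}, ...]. A call has 1 to 12 rows; each row shifts and turns the commanded pose from where the row before left it, along the tool's axes as they then stand; what a row does not reach is not made up. The controller multiplies each number of a shift by 2 cm and each number of a turn by 0.5 rad. A row lasts 1/10 s, in which the tool goes at most 50 mm and 8.59 degrees, less where a joint would pass 70% of its speed; a pose out of reach is approached as far as the arm can. A call with a number of a shift or a turn outside -1 to 1 is refused whole. A call with a gripper value outside its range is refused whole. The fingers move at their own pace and stop on an object; "force" is the grip in N (left out, the last holds). Time passes only in rows, so rows that do not move let the fingers close. It gives the time, the measured TCP pose, the force, the opening and the grip force at its end, in the units of the state.
- manip.state(): the state, without advancing time (a new reading comes with each control period).
- manip.capture(name): name is "scene" or "top" or "wrist"; returns a dict with "frame" (400x640x3 uint8, red, green, blue), "z_map" (400x640 float32, m along the optical axis (not along the pixel's ray), 0 where there is no reading), "K" (3x3 intrinsics, pixels), "world_to_cam" (4x4, takes a point from world to camera coordinates); the wrist camera has in their place "hand_eye" (4x4, takes a point from camera to tool coordinates, whose origin is the TCP and whose axes are the flange's). Camera axes: x right, y up, looking along -z (the intrinsics and any distortion apply to the point x, -y, -z); pixel columns grow to the right and rows downward; lengths in m; the calibration is good to about 2 mm. A picture is of the moment at which its call begins: read the wrist's pose just before it.
- manip.finish_job(): hands the job in; it is judged then, once.
The state is a dict: "clock": time; "qpos": joint angles; "dq": joint speeds; "tau": joint torques, N m; "tcp_pos": TCP position; "ee_rot": TCP orientation; "force": force on the tool from outside, world axes, zero at the start; "torque": the same for the moment, N m; "opening": finger opening in m; "gripper_force": force on a finger pad.
Only numpy, scipy, OpenCV 4.12 (cv2) and the standard library are available. Lean on these libraries where they do the work, as an engineer would, in place of code of your own. Each camera call takes 0.05 s, during which the arm holds its last target. There are 200 camera calls.

## Working session

There is one attempt and no reset: what is moved stays moved. The work goes in short steps, Python scripts to look and compute and a tool call to move; the robot and the scene stay as the last step left them, time stands still between calls to the robot, and variables do not carry over. Pictures are saved under pics/ and viewed, at most 10 in all, crops included, and the job is handed in when it is done.

Besides the shell and the picture viewer there is one more tool, called after "Request:" by a JSON object that holds its "op" and its "data", one argument or row to a line. carry_out: Moves the arm, as the interface text tells. Its arguments: {"type":"object","properties":{"rows":{"type":"array","items":{"type":"object","properties":{"ax":{"type":"number","minimum":-1,"maximum":1},"ay":{"type":"number","minimum":-1,"maximum":1},"az":{"type":"number","minimum":-1,"maximum":1},"x":{"type":"number","minimum":-1,"maximum":1},"y":{"type":"number","minimum":-1,"maximum":1},"z":{"type":"number","minimum":-1,"maximum":1},"claw":{"type":"number"}}}},"force":{"type":"number"}},"required":["rows"]}

```bash
mkdir -p pics; ls; cat > h.py <<'E'
import numpy as np, cv2
from plant import manip
from scipy.spatial.transform import Rotation as R
def cloud(c, T=None):
    z=c["z_map"]; K=c["K"]; v,u=np.mgrid[0:z.shape[0],0:z.shape[1]]
    p=np.stack([(u-K[0,2])/K[0,0]*z, -(v-K[1,2])/K[1,1]*z, -z],-1)
    M=np.linalg.inv(c["world_to_cam"]) if T is None else T
    return p@M[:3,:3].T+M[:3,3]
E
python3 - <<'E'
from h import *
print({k:np.round(v,3) for k,v in manip.state().items()})
for n in("scene","top"):
    c=manip.capture(n); np.savez(n+"0.npz",**c); cv2.imwrite(f"pics/{n}0.png",c["frame"][...,::-1]); print(c.keys(),np.round(c["K"],1).tolist(),np.round(c["world_to_cam"],3).tolist())
E
```

```text
pics
{'clock': np.float64(0.0), 'qpos': array([-1.304,  0.117,  1.442,  0.   ,  1.584, -0.038]), 'dq': array([ 0.   ,  0.   ,  0.002, -0.001, -0.001, -0.   ]), 'tau': array([ 2.0000e-03, -7.2126e+01, -6.2261e+01,  7.8000e-02,  2.4000e-02,
       -0.0000e+00]), 'tcp_pos': array([ 0.203, -0.644,  0.237]), 'ee_rot': array([ 0.988,  0.152, -0.   , -0.001]), 'force': array([-0.239,  0.025, -1.384]), 'torque': array([-0.003, -0.004,  0.004]), 'gripper_force': np.float64(0.0), 'opening': np.float64(0.093)}
dict_keys(['frame', 'z_map', 'K', 'world_to_cam']) [[437.3, 0.0, 321.5], [0.0, 437.3, 206.0], [0.0, 0.0, 1.0]] [[-0.453, 0.891, -0.006, 0.268], [-0.685, -0.344, 0.642, 0.331], [0.57, 0.295, 0.766, -1.318], [0.0, 0.0, 0.0, 1.0]]
dict_keys(['frame', 'z_map', 'K', 'world_to_cam']) [[361.0, 0.0, 318.1], [0.0, 361.0, 195.0], [0.0, 0.0, 1.0]] [[0.025, -1.0, 0.011, -0.037], [0.996, 0.026, 0.09, -0.578], [-0.091, 0.009, 0.996, -0.919], [0.0, 0.0, 0.0, 1.0]]
```

View pics/scene0.png

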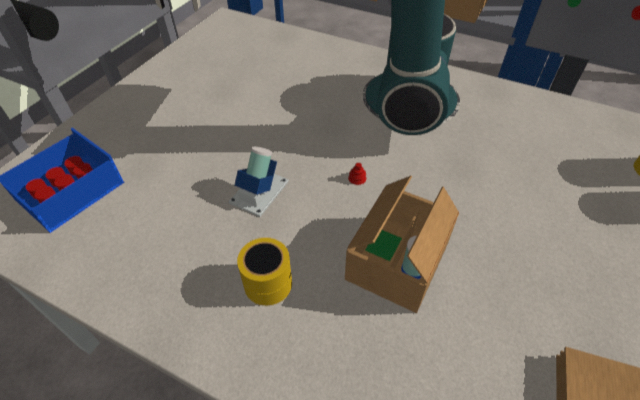

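View pics/top0.png

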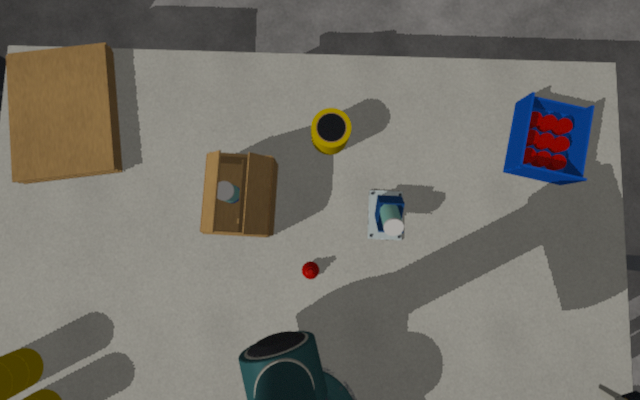

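The scene view shows the carton at (405,250) with its pad in the left compartment and the packed bowl on the right. The cradle is at (260,180), tape at (265,270) and cup at (358,173). In the top view the carton is at (239,194), the cradle at (387,215) leaning towards the robot, tape at (331,130) and cup at (310,270).

```bash
cat > m.py <<'E'
from h import *
P=[];C=[]
for n in("scene","top"):
    c=dict(np.load(n+"0.npz")); p=cloud(c); ok=c["z_map"]>0
    P.append(p[ok]); C.append(cv2.cvtColor(c["frame"],cv2.COLOR_RGB2HSV)[ok].astype(int))
    print(n,"table z",np.median(p[ok][(np.abs(p[ok][:,2])<.02)][:,2]))
src=np.r_[np.zeros(len(P[0])),np.ones(len(P[1]))]
P=np.vstack(P);C=np.vstack(C);H,S,V=C.T
box=lambda x0,x1,y0,y1,z0,z1:(P[:,0]>x0)&(P[:,0]<x1)&(P[:,1]>y0)&(P[:,1]<y1)&(P[:,2]>z0)&(P[:,2]<z1)
E
python3 - <<'E'
from m import *
def rep(name,m):
    for s in(0,1):
        q=P[m&(src==s)]
        if len(q): print(name,s,len(q),"min",q.min(0).round(3),"max",q.max(0).round(3),"med",np.median(q,0).round(3))
ws=box(.2,.95,-.5,.5,.005,.4)
rep("green",ws&(H>50)&(H<75)&(S>120))
rep("red",ws&((H<5)|(H>175))&(S>150)&(P[:,1]>-.2))
rep("yellow",ws&(H>20)&(H<32)&(S>180))
rep("blue",ws&(H>100)&(H<125)&(S>120)&(P[:,1]>-.3))
br=ws&(H>8)&(H<20)&(S>60)&(P[:,1]<.45)&(P[:,1]>.03)&(P[:,0]<.8)
rep("brown",br)
q=P[br&(P[:,2]>.03)]
(r)=cv2.minAreaRect((q[:,:2]*1000).astype(np.float32));print(r)
m=br&(P[:,2]<.105)&(P[:,2]>.01)
print("lowbrown",cv2.minAreaRect((P[m][:,:2]*1000).astype(np.float32)))
# side hist
g=ws&(H>60)&(H<100)&(S>15)&(P[:,1]<.1)&(P[:,1]>-.3)&(P[:,2]>.05)
rep("glass?",g)
pl=box(.4,.65,-.3,0,.004,.02)&(S<60)&(V>120)
rep("plate",pl)
for s in(0,1):print(cv2.minAreaRect((P[pl&(src==s)][:,:2]*1000).astype(np.float32)))
print(C[(src==1)&box(.4,.7,-.3,0,.1,.2)][::20])
# crops
for n,(x0,x1,y0,y1) in {"scene":(220,470,130,320),"top":(190,430,90,290)}.items():
    im=cv2.imread(f"pics/{n}0.png")[y0:y1,x0:x1]; cv2.imwrite(f"pics/{n}c.png",cv2.resize(im,None,fx=3,fy=3,interpolation=cv2.INTER_CUBIC))
E
```

```text
scene table z 0.00011563911991141484
top table z 0.0015027807051248843
green 0 567 min [0.515 0.101 0.007] max [0.582 0.159 0.015] med [0.552 0.134 0.011]
red 0 232 min [ 0.373 -0.024  0.005] max [0.406 0.015 0.052] med [ 0.393 -0.002  0.025]
red 1 209 min [ 0.364 -0.027  0.007] max [0.405 0.012 0.055] med [ 0.387 -0.007  0.029]
yellow 0 1756 min [ 0.696 -0.096  0.005] max [0.793 0.002 0.1  ] med [ 0.772 -0.023  0.077]
yellow 1 707 min [ 0.692 -0.096  0.007] max [ 0.788 -0.002  0.102] med [ 0.716 -0.046  0.096]
blue 0 634 min [ 0.492 -0.232  0.007] max [0.601 0.227 0.087] med [ 0.564 -0.182  0.065]
blue 1 383 min [ 0.492 -0.232  0.015] max [0.579 0.196 0.09 ] med [ 0.559 -0.189  0.07 ]
brown 0 8045 min [0.359 0.088 0.005] max [0.671 0.254 0.171] med [0.604 0.175 0.109]
brown 1 5202 min [0.47  0.087 0.005] max [0.667 0.287 0.173] med [0.565 0.167 0.126]
((569.623291015625, 170.823486328125), (161.86163330078125, 199.3671875), 88.15142822265625)
lowbrown ((570.9730224609375, 170.56582641601562), (161.46945190429688, 196.6437225341797), 88.11927795410156)
glass? 0 4653 min [ 0.2   -0.222  0.053] max [0.772 0.1   0.394] med [0.231 0.028 0.279]
glass? 1 3225 min [ 0.2   -0.223  0.053] max [0.775 0.099 0.4  ] med [0.233 0.016 0.259]
plate 0 536 min [ 0.431 -0.218  0.004] max [ 0.625 -0.03   0.019] med [ 0.539 -0.171  0.008]
plate 1 1045 min [ 0.4   -0.299  0.004] max [ 0.65  -0.     0.015] med [ 0.504 -0.168  0.006]
((535.6293334960938, -120.04480743408203), (178.6285400390625, 195.69772338867188), 84.76080322265625)
((525.2171630859375, -149.7835235595703), (299.2179870605469, 249.5883026123047), 89.94304656982422)
[[ 26 255 157]
 [ 84  80  83]
 [ 82  72 103]
 [ 84  77  83]
 [ 90  86  71]
 [ 83  72 131]
 [ 76  29 133]
 [ 15  10 154]
 [ 15   9 164]
 [ 20   9 168]
 [ 15   9 169]
 [ 21  11 168]
 [ 17  11 168]
 [ 15   9 168]
 [ 15   9 168]
 [ 17  11 168]
 [ 17  11 169]
 [ 15   9 168]
 [ 20   9 168]
 [ 20   9 167]]
```

View pics/scenec.png

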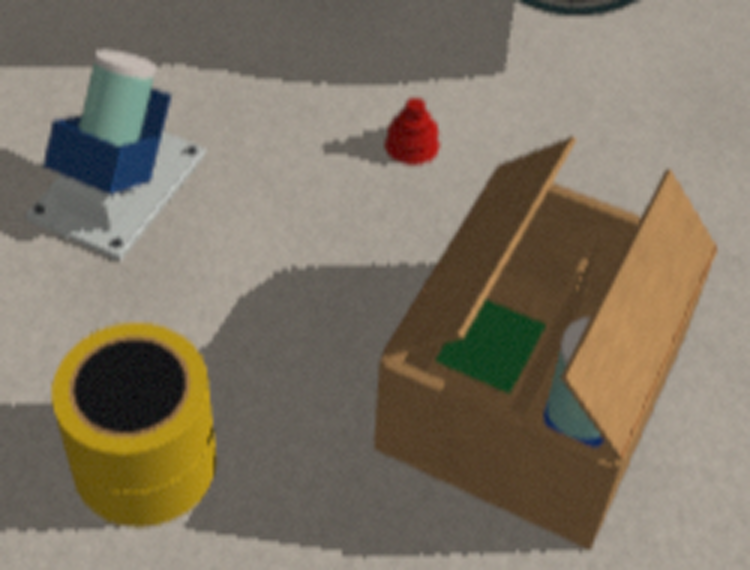

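View pics/topc.png

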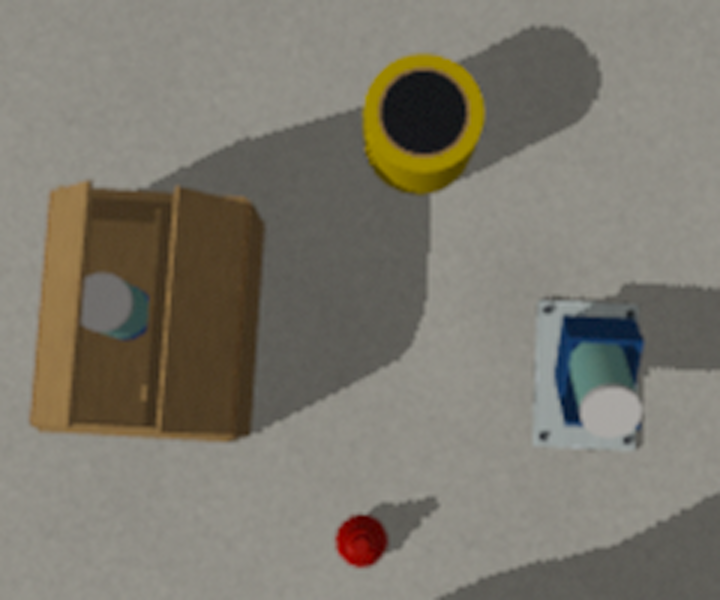

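The crops show the pad against the left flap at crop (490,345) in the scene view, the packed bowl at top crop (110,305), and the bowl's white end at top crop (610,410) leaning to -x.

```bash
python3 - <<'E'
from m import *
from scipy.optimize import least_squares
cb=box(.4,.7,-.3,-.1,.05,.2)
gl=cb&(H>65)&(H<95)&(S>30)
wh=cb&(S<28)&(V>100)&(P[:,2]>.12)
for s in(0,1):
    q=P[wh&(src==s)]; (c,r)=cv2.minEnclosingCircle((q[:,:2]*1000).astype(np.float32)); 
    U=np.linalg.svd(q-q.mean(0))[2][2]; print("white",s,len(q),q.mean(0).round(4),c,r,"n",U.round(3))
    g=P[gl&(src==s)]; print("glass",len(g),g.mean(0).round(4))
q=P[gl]; w=P[wh]
def f(p):
    t,a=p[3],p[4]; n=np.array([np.sin(t)*np.cos(a),np.sin(t)*np.sin(a),np.cos(t)])
    d=q-p[:3]; dw=w-p[:3]
    return np.r_[np.linalg.norm(d-np.outer(d@n,n),axis=1)-.024, dw@n, ((p[:3]-w.mean(0))@n)*np.ones(1)]
x=np.r_[w.mean(0),.61,np.pi]
r=least_squares(f,x,loss="soft_l1",f_scale=.002);p=r.x
n=np.array([np.sin(p[3])*np.cos(p[4]),np.sin(p[3])*np.sin(p[4]),np.cos(p[3])])
print("top",p[:3].round(4),"tilt",np.degrees(p[3]),"az",np.degrees(p[4]),"base",(p[:3]-.09*n).round(4),"rms",np.sqrt(np.mean(r.fun**2)))
# plate: colour
pl=box(.45,.63,-.26,-.1,.006,.014)&(S<25)
for s in (0,1):
    q=P[pl&(src==s)]; print("plate",len(q),np.percentile(q,[2,98],axis=0).round(4).tolist(),cv2.minAreaRect((q[:,:2]*1000).astype(np.float32)))
bl=box(.45,.63,-.26,-.1,.02,.12)&(H>100)&(H<125)&(S>120)
for s in (0,1):
    q=P[bl&(src==s)]; print("blue",len(q),q.min(0).round(4),q.max(0).round(4))
# flaps
a=np.radians(-1.85); c0=np.array([.570,.1708,0]); M=np.array([[np.cos(a),-np.sin(a),0],[np.sin(a),np.cos(a),0],[0,0,1]])
L=(P-c0)@M
br=(H>6)&(H<22)&(S>60)&(np.abs(L[:,0])<.085)&(L[:,2]>.118)&(np.abs(L[:,1])<.1)
for sg in(1,-1):
    q=L[br&(sg*L[:,1]>.01)]; k=np.polyfit(.078-sg*q[:,1],q[:,2]-.11,1); print("flap",sg,len(q),"angle",np.arctan(k[0]),k[1],"top",q[np.argmax(q[:,2])].round(3))
for sg in(1,-1):
    q=L[(np.abs(L[:,1])<.07)&(sg*L[:,0]>.085)&(L[:,2]>.02)&(L[:,2]<.116)&(sg*L[:,0]<.12)];print("end",sg,len(q),np.percentile(q[:,0],[2,20,50,80,98]).round(4))
g=L[(H>50)&(H<75)&(S>120)&(np.abs(L[:,0])<.1)&(np.abs(L[:,1])<.08)];print("pad",np.percentile(g,[1,99],axis=0).round(4).tolist())
pb=(np.abs(L[:,0])<.09)&(np.abs(L[:,1])<.07)&(L[:,2]>.07)&(L[:,2]<.108)&(S<40);q=L[pb];print("packed",len(q),q.mean(0).round(3),cv2.minEnclosingCircle((q[:,:2]*1000).astype(np.float32)))
E
```

```text
scene table z 0.00011563911991141484
top table z 0.0015027807051248843
white 0 43 [ 0.5174 -0.1992  0.1228] (513.1864624023438, -199.39210510253906) 16.384422302246094 n [ 0.049 -0.022 -0.999]
glass 444 [ 0.532  -0.1922  0.0937]
white 1 67 [ 0.5143 -0.2013  0.1233] (508.5010986328125, -201.39588928222656) 21.204687118530273 n [ 0.45  -0.033 -0.893]
glass 267 [ 0.5354 -0.1952  0.0935]
top [ 0.4995 -0.2019  0.1124] tilt 34.71858675539488 az 178.7609920893259 base [ 0.5508 -0.203   0.0384] rms 0.0020766871295988813
plate 636 [[0.4719, -0.2448, 0.0063], [0.598, -0.1571, 0.0129]] ((534.014404296875, -201.08120727539062), (90.33696746826172, 131.87232971191406), 88.07066345214844)
plate 610 [[0.4705, -0.2447, 0.0064], [0.5985, -0.1571, 0.013]] ((541.5289306640625, -176.24969482421875), (166.5806427001953, 149.8917236328125), 4.362097263336182)
blue 615 [ 0.4917 -0.2319  0.0234] [ 0.5821 -0.1694  0.0871]
blue 379 [ 0.4919 -0.2323  0.0258] [ 0.5789 -0.1709  0.09  ]
flap 1 2887 angle 0.8791030688257923 0.007389534137586743 top [-0.069  0.032  0.173]
flap -1 3065 angle 0.8182415755584894 0.007453264769998514 top [-0.027 -0.032  0.171]
end 1 2201 [0.0897 0.0934 0.0963 0.0974 0.0984]
end -1 1102 [-0.0975 -0.093  -0.0914 -0.0901 -0.0885]
pad [[-0.0515, -0.068, 0.0075], [0.012, -0.0133, 0.014]]
packed 335 [0.008 0.031 0.095] ((36.356483459472656, 40.15189743041992), 51.96358108520508)
```

Request:
{"op": "carry_out", "data": {
  "rows": [
    {"az": -0.3, "claw": 1},
    {"az": -0.3, "claw": 1},
    {"az": -0.3, "claw": 1},
    {"az": -0.3, "claw": 1},
    {"az": -0.3, "claw": 1},
    {"az": -0.3, "claw": 1},
    {"az": -0.3, "claw": 1},
    {"az": -0.3, "claw": 1},
    {"az": -0.06, "claw": 1}
  ],
  "force": 6
}}

```text
invalid input at $.rows[0]: expected keys ax, ay, az, x, y, z, claw
```

Request:
{"op": "carry_out", "data": {
  "rows": [
    {"x": 1, "y": 0.41, "claw": 1},
    {"x": 1, "y": 0.41, "claw": 1},
    {"x": 1, "y": 0.41, "claw": 1},
    {"x": 1, "y": 0.41, "claw": 1},
    {"x": 1, "y": 0.41, "claw": 1},
    {"x": 1, "y": 0.41, "claw": 1},
    {"x": 1, "y": 0.41, "claw": 1},
    {"x": 1, "y": 0.41, "claw": 1},
    {"x": 1, "y": 0.41, "claw": 1},
    {"x": 1, "y": 0.41, "claw": 1},
    {"x": 1, "y": 0.41, "claw": 1},
    {"x": 1, "y": 0.41, "claw": 1}
  ]
}}

```text
invalid input at $.rows[0]: expected keys ax, ay, az, x, y, z, claw
```

Request:
{"op": "carry_out", "data": {
  "rows": [
    {"ax": 0, "ay": 0, "az": -0.3, "x": 0, "y": 0, "z": 0, "claw": 1},
    {"ax": 0, "ay": 0, "az": -0.3, "x": 0, "y": 0, "z": 0, "claw": 1},
    {"ax": 0, "ay": 0, "az": -0.3, "x": 0, "y": 0, "z": 0, "claw": 1},
    {"ax": 0, "ay": 0, "az": -0.3, "x": 0, "y": 0, "z": 0, "claw": 1},
    {"ax": 0, "ay": 0, "az": -0.3, "x": 0, "y": 0, "z": 0, "claw": 1},
    {"ax": 0, "ay": 0, "az": -0.3, "x": 0, "y": 0, "z": 0, "claw": 1},
    {"ax": 0, "ay": 0, "az": -0.3, "x": 0, "y": 0, "z": 0, "claw": 1},
    {"ax": 0, "ay": 0, "az": -0.3, "x": 0, "y": 0, "z": 0, "claw": 1},
    {"ax": 0, "ay": 0, "az": -0.06, "x": 0, "y": 0, "z": 0, "claw": 1}
  ],
  "force": 6
}}

```text
clock: 1.0
tcp_pos: [0.2025, -0.6438, 0.2372]
ee_rot: [0.718, 0.696, 0.0, -0.0]
force: [-0.7, -0.1, 0.2]
opening: 0.0257
gripper_force: 0.0
```

Request:
{"op": "carry_out", "data": {
  "rows": [
    {"ax": 0, "ay": 0, "az": 0, "x": 1, "y": 0.41, "z": 0, "claw": 1},
    {"ax": 0, "ay": 0, "az": 0, "x": 1, "y": 0.41, "z": 0, "claw": 1},
    {"ax": 0, "ay": 0, "az": 0, "x": 1, "y": 0.41, "z": 0, "claw": 1},
    {"ax": 0, "ay": 0, "az": 0, "x": 1, "y": 0.41, "z": 0, "claw": 1},
    {"ax": 0, "ay": 0, "az": 0, "x": 1, "y": 0.41, "z": 0, "claw": 1},
    {"ax": 0, "ay": 0, "az": 0, "x": 1, "y": 0.41, "z": 0, "claw": 1},
    {"ax": 0, "ay": 0, "az": 0, "x": 1, "y": 0.41, "z": 0, "claw": 1},
    {"ax": 0, "ay": 0, "az": 0, "x": 1, "y": 0.41, "z": 0, "claw": 1},
    {"ax": 0, "ay": 0, "az": 0, "x": 1, "y": 0.41, "z": 0, "claw": 1},
    {"ax": 0, "ay": 0, "az": 0, "x": 1, "y": 0.41, "z": 0, "claw": 1},
    {"ax": 0, "ay": 0, "az": 0, "x": 1, "y": 0.41, "z": 0, "claw": 1},
    {"ax": 0, "ay": 0, "az": 0, "x": 1, "y": 0.41, "z": 0, "claw": 1}
  ]
}}

```text
clock: 2.2
tcp_pos: [0.3099, -0.4064, 0.2376]
ee_rot: [0.721, 0.693, 0.0, 0.0]
force: [1.0, -0.3, 0.0]
opening: 0.0006
gripper_force: 0.0
```

Request:
{"op": "carry_out", "data": {
  "rows": [
    {"ax": 0, "ay": 0, "az": 0, "x": 1, "y": 0.4, "z": 0, "claw": 1},
    {"ax": 0, "ay": 0, "az": 0, "x": 1, "y": 0.4, "z": 0, "claw": 1},
    {"ax": 0, "ay": 0, "az": 0, "x": 1, "y": 0.4, "z": 0, "claw": 1},
    {"ax": 0, "ay": 0, "az": 0, "x": 1, "y": 0.4, "z": 0, "claw": 1},
    {"ax": 0, "ay": 0, "az": 0, "x": 1, "y": 0.4, "z": 0, "claw": 1},
    {"ax": 0, "ay": 0, "az": 0, "x": 1, "y": 0.4, "z": 0, "claw": 1},
    {"ax": 0, "ay": 0, "az": 0, "x": 1, "y": 0.4, "z": 0, "claw": 1},
    {"ax": 0, "ay": 0, "az": 0, "x": 1, "y": 0.4, "z": 0, "claw": 1},
    {"ax": 0, "ay": 0, "az": 0, "x": 1, "y": 0.4, "z": 0, "claw": 1},
    {"ax": 0, "ay": 0, "az": 0, "x": 1, "y": 0.4, "z": 0, "claw": 1},
    {"ax": 0, "ay": 0, "az": 0, "x": 1, "y": 0.4, "z": 0, "claw": 1},
    {"ax": 0, "ay": 0, "az": 0, "x": 1, "y": 0.4, "z": 0, "claw": 1}
  ]
}}

```text
clock: 3.4
tcp_pos: [0.4143, -0.17, 0.2376]
ee_rot: [0.721, 0.693, 0.0, 0.0]
force: [-0.8, 0.2, -0.0]
opening: 0.0002
gripper_force: 0.0
```

Request:
{"op": "carry_out", "data": {
  "rows": [
    {"ax": 0, "ay": 0, "az": 0, "x": 1, "y": 0.4, "z": 0, "claw": 1},
    {"ax": 0, "ay": 0, "az": 0, "x": 1, "y": 0.4, "z": 0, "claw": 1},
    {"ax": 0, "ay": 0, "az": 0, "x": 1, "y": 0.4, "z": 0, "claw": 1},
    {"ax": 0, "ay": 0, "az": 0, "x": 1, "y": 0.4, "z": 0, "claw": 1},
    {"ax": 0, "ay": 0, "az": 0, "x": 1, "y": 0.4, "z": 0, "claw": 1},
    {"ax": 0, "ay": 0, "az": 0, "x": 1, "y": 0.4, "z": 0, "claw": 1},
    {"ax": 0, "ay": 0, "az": 0, "x": 1, "y": 0.4, "z": 0, "claw": 1},
    {"ax": 0, "ay": 0, "az": 0, "x": 1, "y": 0.4, "z": 0, "claw": 1},
    {"ax": 0, "ay": 0, "az": 0, "x": 1, "y": 0.4, "z": 0, "claw": 1},
    {"ax": 0, "ay": 0, "az": 0, "x": 1, "y": 0.4, "z": 0, "claw": 1},
    {"ax": 0, "ay": 0, "az": 0, "x": 1, "y": 0.4, "z": 0, "claw": 1},
    {"ax": 0, "ay": 0, "az": 0, "x": 1, "y": 0.4, "z": 0, "claw": 1}
  ]
}}

```text
clock: 4.6
tcp_pos: [0.5187, 0.0664, 0.2376]
ee_rot: [0.72, 0.693, -0.0, -0.0]
force: [-0.0, -0.7, -0.2]
opening: 0.0007
gripper_force: 0.0
```

Request:
{"op": "carry_out", "data": {
  "rows": [
    {"ax": 0, "ay": 0, "az": 0, "x": 1, "y": 0.4, "z": 0, "claw": 1},
    {"ax": 0, "ay": 0, "az": 0, "x": 1, "y": 0.4, "z": 0, "claw": 1},
    {"ax": 0, "ay": 0, "az": 0, "x": 1, "y": 0.4, "z": 0, "claw": 1},
    {"ax": 0, "ay": 0, "az": 0, "x": 1, "y": 0.4, "z": 0, "claw": 1},
    {"ax": 0, "ay": 0, "az": 0, "x": 0.8, "y": 0.3, "z": 0, "claw": 1},
    {"ax": 0, "ay": 0, "az": 0, "x": 0, "y": 0, "z": 0, "claw": 1}
  ]
}}

```text
clock: 5.2
tcp_pos: [0.5603, 0.1613, 0.2372]
ee_rot: [0.72, 0.694, -0.0, -0.0]
force: [0.2, 0.2, 0.2]
opening: 0.0003
gripper_force: 0.0
```

```bash
python3 - <<'E'
from h import *
s=manip.state();print(s["tcp_pos"],s["ee_rot"],s["qpos"])
E
```

```text
[0.56026144 0.16133323 0.23722782] [ 7.19627640e-01  6.94360085e-01 -2.22291369e-04 -2.86118368e-04] [ 2.36493545e-01 -8.37095800e-02  1.64436508e+00  2.68296393e-04
  1.58161031e+00  2.72231978e-01]
```

Request:
{"op": "carry_out", "data": {
  "rows": [
    {"ax": 0, "ay": 0, "az": 0, "x": 0.5, "y": 0, "z": 0.4, "claw": 1},
    {"ax": 0, "ay": 0, "az": 0, "x": 0, "y": 0, "z": 1, "claw": 1},
    {"ax": 0, "ay": 0, "az": 0, "x": 0, "y": 0, "z": 1, "claw": 1},
    {"ax": 0, "ay": 0, "az": 0, "x": 0, "y": 0, "z": 1, "claw": 1},
    {"ax": 0, "ay": 0, "az": 0, "x": 0, "y": 0, "z": 1, "claw": 1},
    {"ax": 0, "ay": 0, "az": 0, "x": 0, "y": 0, "z": 0, "claw": 1}
  ]
}}

```text
clock: 5.8
tcp_pos: [0.5591, 0.1692, 0.1465]
ee_rot: [0.72, 0.694, -0.002, -0.001]
force: [-0.7, 1.0, -0.1]
opening: 0.0006
gripper_force: 0.0
```

Request:
{"op": "carry_out", "data": {
  "rows": [
    {"ax": 0, "ay": 0, "az": 0, "x": 0.5, "y": 0, "z": 0, "claw": 1},
    {"ax": 0, "ay": 0, "az": 0, "x": 0.5, "y": 0, "z": 0, "claw": 1},
    {"ax": 0, "ay": 0, "az": 0, "x": 0.5, "y": 0, "z": 0, "claw": 1},
    {"ax": 0, "ay": 0, "az": 0, "x": 0.5, "y": 0, "z": 0, "claw": 1},
    {"ax": 0, "ay": 0, "az": 0, "x": 0.5, "y": 0, "z": 0, "claw": 1},
    {"ax": 0, "ay": 0, "az": 0, "x": 0.5, "y": 0, "z": 0, "claw": 1},
    {"ax": 0, "ay": 0, "az": 0, "x": 0.5, "y": 0, "z": 0, "claw": 1},
    {"ax": 0, "ay": 0, "az": 0, "x": 0.5, "y": 0, "z": 0, "claw": 1},
    {"ax": 0, "ay": 0, "az": 0, "x": 0.5, "y": 0, "z": 0, "claw": 1},
    {"ax": 0, "ay": 0, "az": 0, "x": 0.5, "y": 0, "z": 0, "claw": 1},
    {"ax": 0, "ay": 0, "az": 0, "x": 0, "y": 0, "z": 0, "claw": 1}
  ]
}}

```text
clock: 6.9
tcp_pos: [0.5641, 0.271, 0.1496]
ee_rot: [0.719, 0.695, 0.0, -0.0]
force: [-0.3, -0.0, -0.3]
opening: 0.0006
gripper_force: 0.0
```

Request:
{"op": "carry_out", "data": {
  "rows": [
    {"ax": 0, "ay": 0, "az": 0, "x": -1, "y": 0, "z": 0, "claw": 1},
    {"ax": 0, "ay": 0, "az": 0, "x": -1, "y": 0, "z": 0, "claw": 1},
    {"ax": 0, "ay": 0, "az": 0, "x": -1, "y": 0, "z": 0, "claw": 1},
    {"ax": 0, "ay": 0, "az": 0, "x": -1, "y": 0, "z": 0, "claw": 1},
    {"ax": 0, "ay": 0, "az": 0, "x": -1, "y": 0, "z": 0, "claw": 1},
    {"ax": 0, "ay": 0, "az": 0, "x": -0.5, "y": 0, "z": 0, "claw": 1},
    {"ax": 0, "ay": 0, "az": 0, "x": -0.5, "y": 0, "z": 0, "claw": 1},
    {"ax": 0, "ay": 0, "az": 0, "x": -0.5, "y": 0, "z": 0, "claw": 1}
  ]
}}

```text
clock: 7.7
tcp_pos: [0.5594, 0.1393, 0.1499]
ee_rot: [0.72, 0.694, 0.0, -0.0]
force: [0.1, 1.2, 1.3]
opening: 0.0004
gripper_force: 0.8
```

Request:
{"op": "carry_out", "data": {
  "rows": [
    {"ax": 0, "ay": 0, "az": 0, "x": -0.5, "y": 0, "z": 0, "claw": 1},
    {"ax": 0, "ay": 0, "az": 0, "x": -0.5, "y": 0, "z": 0, "claw": 1},
    {"ax": 0, "ay": 0, "az": 0, "x": -0.5, "y": 0, "z": 0, "claw": 1},
    {"ax": 0, "ay": 0, "az": 0, "x": -0.5, "y": 0, "z": 0, "claw": 1},
    {"ax": 0, "ay": 0, "az": 0, "x": -0.5, "y": 0, "z": 0, "claw": 1},
    {"ax": 0, "ay": 0, "az": 0, "x": -0.5, "y": 0, "z": 0, "claw": 1},
    {"ax": 0, "ay": 0, "az": 0, "x": -0.5, "y": 0, "z": 0, "claw": 1},
    {"ax": 0, "ay": 0, "az": 0, "x": 0, "y": 0, "z": 0, "claw": 1}
  ]
}}

```text
clock: 8.5
tcp_pos: [0.5569, 0.0685, 0.1497]
ee_rot: [0.72, 0.694, -0.0, 0.0]
force: [0.4, -0.5, -0.7]
opening: 0.0003
gripper_force: 0.0
```

Request:
{"op": "carry_out", "data": {
  "rows": [
    {"ax": 0, "ay": 0, "az": 0, "x": 0, "y": 0, "z": -1, "claw": 1},
    {"ax": 0, "ay": 0, "az": 0, "x": 0, "y": 0, "z": -1, "claw": 1},
    {"ax": 0, "ay": 0, "az": 0, "x": 0, "y": 0, "z": -1, "claw": 1},
    {"ax": 0, "ay": 0, "az": 0, "x": -0.5, "y": 0, "z": -1, "claw": 0.5},
    {"ax": 0, "ay": 0, "az": 0, "x": -1, "y": 0, "z": -1, "claw": 0},
    {"ax": 0, "ay": 0, "az": 0, "x": -1, "y": 0, "z": 0, "claw": 0},
    {"ax": 0, "ay": 0, "az": 0, "x": -1, "y": 0, "z": 0, "claw": 0},
    {"ax": 0, "ay": 0, "az": 0, "x": -1, "y": 0, "z": 0, "claw": 0},
    {"ax": 0, "ay": 0, "az": 0, "x": -1, "y": 0, "z": 0, "claw": 0},
    {"ax": 0, "ay": 0, "az": 0, "x": -1, "y": 0, "z": 0, "claw": 0},
    {"ax": 0, "ay": 0, "az": 0, "x": -1, "y": 0, "z": 0, "claw": 0},
    {"ax": 0, "ay": 0, "az": 0, "x": 0, "y": 0, "z": 0, "claw": 0}
  ]
}}

```text
clock: 9.7
tcp_pos: [0.5514, -0.0817, 0.2495]
ee_rot: [0.72, 0.694, -0.0, 0.0]
force: [0.3, -0.6, 0.6]
opening: 0.068
gripper_force: 0.0
```

```bash
python3 - <<'E'
from h import *
Ps=[];Cs=[]
ims=[]
for n in("scene","top"):
    c=manip.capture(n); np.savez(n+"1.npz",**c); ims.append(c["frame"][...,::-1]); p=cloud(c);ok=c["z_map"]>0
    Ps.append(p[ok]);Cs.append(cv2.cvtColor(c["frame"],cv2.COLOR_RGB2HSV)[ok].astype(int))
cv2.imwrite("pics/both1.png",np.vstack([cv2.resize(ims[0][130:330,220:480],(780,600))[:600]]))
a=np.radians(-1.85); c0=np.array([.570,.1708,0]); M=np.array([[np.cos(a),-np.sin(a),0],[np.sin(a),np.cos(a),0],[0,0,1]])
for P,C in zip(Ps,Cs):
    L=(P-c0)@M; H,S,V=C.T
    g=L[(H>50)&(H<75)&(S>120)&(np.abs(L[:,0])<.1)&(np.abs(L[:,1])<.08)&(L[:,2]<.03)]
    print("pad",len(g),np.percentile(g,[1,99],axis=0).round(4).tolist(),cv2.minAreaRect((g[:,:2]*1000).astype(np.float32)))
    br=(H>6)&(H<22)&(S>60)&(np.abs(L[:,0])<.085)&(L[:,2]>.1)&(L[:,2]<.19)
    for sg in(1,-1):
        q=L[br&(sg*L[:,1]>.085)&(sg*L[:,1]<.17)]
        if len(q)>20: k=np.polyfit(sg*q[:,1]-.078,q[:,2]-.11,1); print("flap",sg,len(q),np.pi-np.arctan(k[0]),(sg*q[:,1]).max(),q[:,2].max())
    q=L[(np.abs(L[:,0])<.09)&(L[:,1]<.07)&(L[:,1]>0)&(L[:,2]>.085)&(L[:,2]<.11)&(S<40)];print("packed",len(q),q.mean(0).round(3),cv2.minEnclosingCircle((q[:,:2]*1000).astype(np.float32)))
    # walls
    for nm,m in {"div":(np.abs(L[:,1])<.012)&(L[:,2]>.07)&(L[:,2]<.085)&(np.abs(L[:,0])<.08),"rim":(L[:,2]>.104)&(L[:,2]<.116)&(np.abs(L[:,1])<.06)&(np.abs(L[:,0])>.08)&(np.abs(L[:,0])<.12)}.items():
        q=L[m]; 
        if len(q): print(nm,len(q),np.percentile(q,[2,50,98],axis=0).round(3).tolist())
s=manip.state();print(s["tcp_pos"],s["ee_rot"])
E
```

```text
pad 642 [[-0.052, -0.0693, 0.0075], [0.012, -0.0139, 0.0141]] ((-20.11615753173828, -41.71440887451172), (58.132877349853516, 66.73633575439453), 89.8291244506836)
flap 1 2350 2.56069830633946 0.1413719817121866 0.15330855443184355
flap -1 2163 2.6210823516049024 0.14293586211723952 0.14925611426416652
packed 435 [0.011 0.038 0.094] ((36.9559440612793, 45.06690216064453), 53.66070556640625)
div 160 [[-0.076, -0.002, 0.071], [-0.0, 0.001, 0.079], [0.066, 0.003, 0.083]]
rim 627 [[-0.099, -0.057, 0.104], [0.09, 0.002, 0.109], [0.098, 0.057, 0.112]]
pad 508 [[-0.055, -0.059, 0.0078], [0.0093, -0.006, 0.0161]] ((-23.22492027282715, -32.3808479309082), (66.2157211303711, 55.26698303222656), 2.637086868286133)
flap 1 2113 2.552958339850631 0.14100103785773685 0.15453424933900528
flap -1 1712 2.6176218785788303 0.14254183113685714 0.15093107023548724
packed 317 [0.008 0.036 0.096] ((8.304804801940918, 36.309593200683594), 24.234275817871094)
div 160 [[-0.077, -0.003, 0.071], [-0.003, -0.002, 0.08], [0.076, 0.001, 0.084]]
rim 371 [[-0.097, -0.058, 0.105], [0.09, 0.001, 0.111], [0.098, 0.058, 0.114]]
[ 0.55146344 -0.08002119  0.24957674] [ 7.20009605e-01  6.93964090e-01 -2.57841861e-05 -9.76030101e-05]
```

View pics/both1.png

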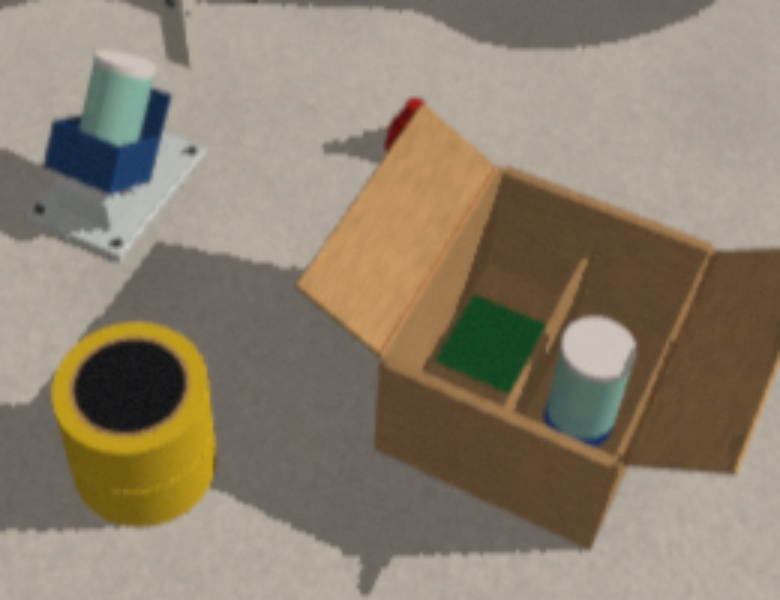

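Both flaps are back at about 2.56 and 2.62 rad, and the pad (490,340) and packed bowl (590,380) are in full view. Next is the pick.

Request:
{"op": "carry_out", "data": {
  "rows": [
    {"ax": 0, "ay": 0, "az": 0.3, "x": 0, "y": 0, "z": 0, "claw": 0},
    {"ax": 0, "ay": 0, "az": 0.3, "x": 0, "y": 0, "z": 0, "claw": 0},
    {"ax": 0, "ay": 0, "az": 0.3, "x": 0, "y": 0, "z": 0, "claw": 0},
    {"ax": 0, "ay": 0, "az": 0.3, "x": 0, "y": 0, "z": 0, "claw": 0},
    {"ax": 0, "ay": 0, "az": 0.3, "x": 0, "y": 0, "z": 0, "claw": 0},
    {"ax": 0, "ay": 0, "az": 0.3, "x": 0, "y": 0, "z": 0, "claw": 0},
    {"ax": 0, "ay": 0, "az": 0.3, "x": 0, "y": 0, "z": 0, "claw": 0},
    {"ax": 0, "ay": 0, "az": 0.3, "x": 0, "y": 0, "z": 0, "claw": 0},
    {"ax": 0, "ay": 0, "az": 0.3, "x": 0, "y": 0, "z": 0, "claw": 0},
    {"ax": 0, "ay": 0, "az": 0.3, "x": 0, "y": 0, "z": 0, "claw": 0},
    {"ax": 0, "ay": 0, "az": 0.13, "x": 0, "y": 0, "z": 0, "claw": 0},
    {"ax": 0, "ay": 0, "az": 0, "x": 0, "y": 0, "z": 0, "claw": 0}
  ]
}}

```text
clock: 11.0
tcp_pos: [0.5516, -0.0791, 0.2497]
ee_rot: [1.0, -0.015, 0.0, -0.0]
force: [1.1, -0.7, 0.7]
opening: 0.093
gripper_force: 0.0
```

Request:
{"op": "carry_out", "data": {
  "rows": [
    {"ax": 0, "ay": 0, "az": 0, "x": -0.64, "y": 0.87, "z": 0.3, "claw": 0},
    {"ax": 0, "ay": 0, "az": 0, "x": -0.64, "y": 0.87, "z": 0.3, "claw": 0},
    {"ax": 0, "ay": 0, "az": 0, "x": -0.64, "y": 0.87, "z": 0.3, "claw": 0},
    {"ax": 0, "ay": 0, "az": 0, "x": -0.64, "y": 0.87, "z": 0.3, "claw": 0},
    {"ax": 0, "ay": 0, "az": 0, "x": -0.64, "y": 0.87, "z": 0.3, "claw": 0},
    {"ax": 0, "ay": 0, "az": 0, "x": -0.64, "y": 0.87, "z": 0.3, "claw": 0},
    {"ax": 0, "ay": 0, "az": 0, "x": -0.64, "y": 0.87, "z": 0.3, "claw": 0},
    {"ax": 0, "ay": 0.3, "az": 0, "x": 0, "y": 0, "z": 0, "claw": 0},
    {"ax": 0, "ay": 0.3, "az": 0, "x": 0, "y": 0, "z": 0, "claw": 0},
    {"ax": 0, "ay": 0.3, "az": 0, "x": 0, "y": 0, "z": 0, "claw": 0},
    {"ax": 0, "ay": 0.3, "az": 0, "x": 0, "y": 0, "z": 0, "claw": 0},
    {"ax": 0, "ay": 0.02, "az": 0, "x": 0, "y": 0, "z": 0, "claw": 0}
  ]
}}

```text
clock: 12.2
tcp_pos: [0.4569, -0.1986, 0.2065]
ee_rot: [0.953, -0.014, 0.302, 0.005]
force: [0.2, -0.5, -0.5]
opening: 0.0926
gripper_force: 0.0
```

Request:
{"op": "carry_out", "data": {
  "rows": [
    {"ax": 0, "ay": 0, "az": 0, "x": 0, "y": 0, "z": 0, "claw": 0},
    {"ax": 0, "ay": 0, "az": 0, "x": 0, "y": 0, "z": 0, "claw": 0}
  ]
}}

```text
clock: 12.4
tcp_pos: [0.4587, -0.199, 0.2084]
ee_rot: [0.954, -0.014, 0.299, 0.005]
force: [-0.1, 0.6, -0.3]
opening: 0.0932
gripper_force: 0.0
```

```bash
cat >> h.py <<'E'
def go(target,st=None):
    s=st or manip.state(); r=R.from_quat(s["ee_rot"]); M=r.as_matrix()
    print("clock",s["clock"],"tcp",s["tcp_pos"].round(4),"xyz axes",M.T.round(3).tolist(),"op",s["opening"])
    print("units to target (tool)",(M.T@(np.array(target)-s["tcp_pos"])/.02).round(3),"q",s["qpos"].round(2))
E
python3 - <<'E'
from h import *
go([.5153,-.2011,.0925]); s=manip.state()
c=manip.capture("wrist"); cv2.imwrite("pics/wr.png",c["frame"][...,::-1]); np.savez("wr.npz",**c)
M=np.eye(4);M[:3,:3]=R.from_quat(s["ee_rot"]).as_matrix();M[:3,3]=s["tcp_pos"]
p=cloud(c,M@c["hand_eye"]); hsv=cv2.cvtColor(c["frame"],cv2.COLOR_RGB2HSV).astype(int); H,S,V=np.moveaxis(hsv,-1,0)
b=(c["z_map"]>0)&(p[...,0]>.4)&(p[...,0]<.62)&(p[...,1]>-.25)&(p[...,1]<-.15)
for nm,m in {"glass":b&(H>65)&(H<95)&(S>30)&(p[...,2]>.05),"white":b&(S<28)&(p[...,2]>.09)&(p[...,2]<.14),"blue":b&(H>100)&(H<125)&(S>120)}.items():
    q=p[m]
    if len(q): print(nm,len(q),np.percentile(q,[1,50,99],axis=0).round(4).tolist())
    if nm=="white" and len(q): print(cv2.minEnclosingCircle((q[:,:2]*1000).astype(np.float32)))
E
```

```text
clock 12.4 tcp [ 0.4587 -0.199   0.2084] xyz axes [[0.821, -0.023, 0.571], [-0.029, -1.0, 0.001], [0.571, -0.017, -0.821]] op 0.09324644524602055
units to target (tool) [-0.984  0.019  6.372] q [-0.65 -0.62  2.17  0.38  1.1   0.86]
glass 833 [[0.4171, -0.2444, 0.0632], [0.5281, -0.1958, 0.1024], [0.5565, -0.1507, 0.3062]]
white 2014 [[0.4789, -0.2232, 0.0993], [0.4985, -0.201, 0.113], [0.5183, -0.1786, 0.1253]]
((503.6611022949219, -201.54049682617188), 26.627735137939453)
blue 176 [[0.5392, -0.232, 0.0644], [0.5557, -0.1982, 0.0844], [0.5583, -0.1726, 0.0862]]
```

View pics/wr.png

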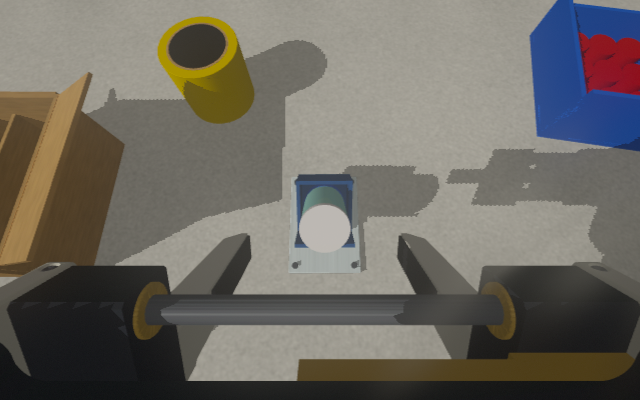

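The wrist view shows the bowl's white end centred between the fingers at (325,229), and the depth agrees with the earlier fit. I'm advancing along the axis.

Request:
{"op": "carry_out", "data": {
  "rows": [
    {"ax": 0, "ay": 0, "az": 0, "x": -0.55, "y": 0.04, "z": 0, "claw": 0},
    {"ax": 0, "ay": 0, "az": 0, "x": -0.5, "y": 0, "z": 0, "claw": 0},
    {"ax": 0, "ay": 0, "az": 0, "x": 0, "y": 0, "z": 0.8, "claw": 0},
    {"ax": 0, "ay": 0, "az": 0, "x": 0, "y": 0, "z": 0.8, "claw": 0},
    {"ax": 0, "ay": 0, "az": 0, "x": 0, "y": 0, "z": 0.8, "claw": 0},
    {"ax": 0, "ay": 0, "az": 0, "x": 0, "y": 0, "z": 0.8, "claw": 0},
    {"ax": 0, "ay": 0, "az": 0, "x": 0, "y": 0, "z": 0.8, "claw": 0},
    {"ax": 0, "ay": 0, "az": 0, "x": 0, "y": 0, "z": 0.8, "claw": 0},
    {"ax": 0, "ay": 0, "az": 0, "x": 0, "y": 0, "z": 0.8, "claw": 0},
    {"ax": 0, "ay": 0, "az": 0, "x": 0, "y": 0, "z": 0.7, "claw": 0},
    {"ax": 0, "ay": 0, "az": 0, "x": 0, "y": 0, "z": 0, "claw": 0},
    {"ax": 0, "ay": 0, "az": 0, "x": 0, "y": 0, "z": 0, "claw": 0}
  ]
}}

```text
clock: 13.65
tcp_pos: [0.5127, -0.2015, 0.0921]
ee_rot: [0.954, -0.014, 0.3, 0.004]
force: [0.1, 0.2, 0.2]
opening: 0.0929
gripper_force: 0.0
```

```bash
python3 - <<'E'
from h import *
go([.5135,-.2015,.0923])
E
```

```text
clock 13.65 tcp [ 0.5127 -0.2015  0.0921] xyz axes [[0.82, -0.025, 0.572], [-0.03, -1.0, -0.001], [0.572, -0.017, -0.82]] op 0.09294645766619908
units to target (tool) [ 0.041 -0.     0.015] q [-0.57 -0.4   2.23  0.42  0.82  0.82]
```

Request:
{"op": "carry_out", "data": {
  "rows": [
    {"ax": 0, "ay": 0, "az": 0, "x": 0, "y": 0, "z": 0, "claw": 0.2},
    {"ax": 0, "ay": 0, "az": 0, "x": 0, "y": 0, "z": 0, "claw": 0.3},
    {"ax": 0, "ay": 0, "az": 0, "x": 0, "y": 0, "z": 0, "claw": 0.4},
    {"ax": 0, "ay": 0, "az": 0, "x": 0, "y": 0, "z": 0, "claw": 0.42},
    {"ax": 0, "ay": 0, "az": 0, "x": 0, "y": 0, "z": 0, "claw": 0.44},
    {"ax": 0, "ay": 0, "az": 0, "x": 0, "y": 0, "z": 0, "claw": 0.46},
    {"ax": 0, "ay": 0, "az": 0, "x": 0, "y": 0, "z": 0, "claw": 0.48},
    {"ax": 0, "ay": 0, "az": 0, "x": 0, "y": 0, "z": 0, "claw": 0.5},
    {"ax": 0, "ay": 0, "az": 0, "x": 0, "y": 0, "z": 0, "claw": 0.52},
    {"ax": 0, "ay": 0, "az": 0, "x": 0, "y": 0, "z": 0, "claw": 0.55},
    {"ax": 0, "ay": 0, "az": 0, "x": 0, "y": 0, "z": 0, "claw": 0.6},
    {"ax": 0, "ay": 0, "az": 0, "x": 0, "y": 0, "z": 0, "claw": 0.7}
  ],
  "force": 6
}}

```text
clock: 14.85
tcp_pos: [0.5132, -0.2015, 0.0924]
ee_rot: [0.954, -0.014, 0.3, 0.004]
force: [0.3, 2.4, 1.4]
opening: 0.0477
gripper_force: 6.0
```

Request:
{"op": "carry_out", "data": {
  "rows": [
    {"ax": 0, "ay": 0, "az": 0, "x": 0, "y": 0, "z": 0, "claw": 1},
    {"ax": 0, "ay": 0, "az": 0, "x": 0, "y": 0, "z": 0, "claw": 1},
    {"ax": 0, "ay": 0, "az": 0, "x": 0, "y": 0, "z": 0, "claw": 1}
  ]
}}

```text
clock: 15.15
tcp_pos: [0.5132, -0.2016, 0.0924]
ee_rot: [0.954, -0.014, 0.3, 0.004]
force: [0.0, 3.5, 2.2]
opening: 0.0479
gripper_force: 6.0
```

Request:
{"op": "carry_out", "data": {
  "rows": [
    {"ax": 0, "ay": 0, "az": 0, "x": 0, "y": 0, "z": 0, "claw": 1},
    {"ax": 0, "ay": 0, "az": 0, "x": 0, "y": 0, "z": -0.2, "claw": 1},
    {"ax": 0, "ay": 0, "az": 0, "x": 0, "y": 0, "z": -0.4, "claw": 1},
    {"ax": 0, "ay": 0, "az": 0, "x": 0, "y": 0, "z": -0.6, "claw": 1},
    {"ax": 0, "ay": 0, "az": 0, "x": 0, "y": 0, "z": -0.6, "claw": 1},
    {"ax": 0, "ay": 0, "az": 0, "x": 0, "y": 0, "z": -0.6, "claw": 1},
    {"ax": 0, "ay": 0, "az": 0, "x": 0, "y": 0, "z": -0.6, "claw": 1},
    {"ax": 0, "ay": 0, "az": 0, "x": 0, "y": 0, "z": -0.6, "claw": 1},
    {"ax": 0, "ay": 0, "az": 0, "x": 0, "y": 0, "z": -0.6, "claw": 1},
    {"ax": 0, "ay": 0, "az": 0, "x": 0, "y": 0, "z": -0.6, "claw": 1},
    {"ax": 0, "ay": 0, "az": 0, "x": 0, "y": 0, "z": -0.6, "claw": 1},
    {"ax": 0, "ay": 0, "az": 0, "x": 0, "y": 0, "z": -0.6, "claw": 1}
  ],
  "force": 8
}}

```text
clock: 16.35
tcp_pos: [0.4438, -0.1995, 0.1915]
ee_rot: [0.954, -0.014, 0.3, 0.005]
force: [-0.3, -0.6, -2.1]
opening: 0.0478
gripper_force: 8.0
```

Request:
{"op": "carry_out", "data": {
  "rows": [
    {"ax": 0, "ay": 0, "az": 0, "x": 0, "y": 0, "z": -0.6, "claw": 1},
    {"ax": 0, "ay": 0, "az": 0, "x": 0, "y": 0, "z": -0.6, "claw": 1},
    {"ax": 0, "ay": 0, "az": 0, "x": 0, "y": 0, "z": -0.4, "claw": 1},
    {"ax": 0, "ay": -0.1, "az": 0, "x": 0, "y": 0, "z": 0, "claw": 1},
    {"ax": 0, "ay": -0.2, "az": 0, "x": 0, "y": 0, "z": 0, "claw": 1},
    {"ax": 0, "ay": -0.2, "az": 0, "x": 0, "y": 0, "z": 0, "claw": 1},
    {"ax": 0, "ay": -0.2, "az": 0, "x": 0, "y": 0, "z": 0, "claw": 1},
    {"ax": 0, "ay": -0.2, "az": 0, "x": 0, "y": 0, "z": 0, "claw": 1},
    {"ax": 0, "ay": -0.2, "az": 0, "x": 0, "y": 0, "z": 0, "claw": 1},
    {"ax": 0, "ay": -0.12, "az": 0, "x": 0, "y": 0, "z": 0, "claw": 1},
    {"ax": 0, "ay": 0, "az": 0, "x": 0, "y": 0, "z": 0, "claw": 1},
    {"ax": 0, "ay": 0, "az": 0, "x": 0, "y": 0, "z": 0, "claw": 1}
  ]
}}

```text
clock: 17.55
tcp_pos: [0.4262, -0.1989, 0.2167]
ee_rot: [1.0, -0.015, 0.001, -0.0]
force: [0.6, 0.6, -2.6]
opening: 0.0479
gripper_force: 8.0
```

```bash
python3 - <<'E'
from h import *
go([.5473,.133,.25]);print(manip.state()["gripper_force"])
E
```

```text
clock 17.55 tcp [ 0.4262 -0.1989  0.2167] xyz axes [[1.0, -0.03, 0.001], [-0.03, -1.0, -0.001], [0.001, 0.0, -1.0]] op 0.047888663643909556
units to target (tool) [  5.558 -16.769  -1.648] q [-0.49 -0.34  1.89  0.    1.59  1.11]
7.9989029467105865
```

Request:
{"op": "carry_out", "data": {
  "rows": [
    {"ax": 0, "ay": 0, "az": -0.1, "x": 0, "y": 0, "z": -0.2, "claw": 1},
    {"ax": 0, "ay": 0, "az": -0.28, "x": 0, "y": 0, "z": -0.2, "claw": 1},
    {"ax": 0, "ay": 0, "az": -0.28, "x": 0, "y": 0, "z": -0.2, "claw": 1},
    {"ax": 0, "ay": 0, "az": -0.28, "x": 0, "y": 0, "z": -0.2, "claw": 1},
    {"ax": 0, "ay": 0, "az": -0.28, "x": 0, "y": 0, "z": -0.2, "claw": 1},
    {"ax": 0, "ay": 0, "az": -0.28, "x": 0, "y": 0, "z": -0.2, "claw": 1},
    {"ax": 0, "ay": 0, "az": -0.28, "x": 0, "y": 0, "z": -0.2, "claw": 1},
    {"ax": 0, "ay": 0, "az": -0.28, "x": 0, "y": 0, "z": -0.2, "claw": 1},
    {"ax": 0, "ay": 0, "az": -0.28, "x": 0, "y": 0, "z": -0.2, "claw": 1},
    {"ax": 0, "ay": 0, "az": -0.28, "x": 0, "y": 0, "z": -0.2, "claw": 1},
    {"ax": 0, "ay": 0, "az": -0.28, "x": 0, "y": 0, "z": 0, "claw": 1},
    {"ax": 0, "ay": 0, "az": -0.24, "x": 0, "y": 0, "z": 0, "claw": 1}
  ]
}}

```text
clock: 18.75
tcp_pos: [0.4256, -0.1991, 0.2574]
ee_rot: [0.716, 0.698, 0.001, 0.001]
force: [-0.4, -0.0, -1.6]
opening: 0.0479
gripper_force: 8.0
```

Request:
{"op": "carry_out", "data": {
  "rows": [
    {"ax": 0, "ay": 0, "az": 0, "x": 0.3, "y": 0.1, "z": 0, "claw": 1},
    {"ax": 0, "ay": 0, "az": 0, "x": 0.6, "y": 0.2, "z": 0, "claw": 1},
    {"ax": 0, "ay": 0, "az": 0, "x": 0.9, "y": 0.3, "z": 0, "claw": 1},
    {"ax": 0, "ay": 0, "az": 0, "x": 0.9, "y": 0.3, "z": 0, "claw": 1},
    {"ax": 0, "ay": 0, "az": 0, "x": 0.9, "y": 0.3, "z": 0, "claw": 1},
    {"ax": 0, "ay": 0, "az": 0, "x": 0.9, "y": 0.3, "z": 0, "claw": 1},
    {"ax": 0, "ay": 0, "az": 0, "x": 0.9, "y": 0.3, "z": 0, "claw": 1},
    {"ax": 0, "ay": 0, "az": 0, "x": 0.9, "y": 0.3, "z": 0, "claw": 1},
    {"ax": 0, "ay": 0, "az": 0, "x": 0.9, "y": 0.3, "z": 0, "claw": 1},
    {"ax": 0, "ay": 0, "az": 0, "x": 0.9, "y": 0.3, "z": 0, "claw": 1},
    {"ax": 0, "ay": 0, "az": 0, "x": 0.9, "y": 0.3, "z": 0, "claw": 1},
    {"ax": 0, "ay": 0, "az": 0, "x": 0.9, "y": 0.3, "z": 0, "claw": 1}
  ]
}}

```text
clock: 19.95
tcp_pos: [0.4983, -0.0014, 0.2571]
ee_rot: [0.719, 0.695, 0.0, 0.0]
force: [0.2, -0.0, -1.4]
opening: 0.0478
gripper_force: 8.0
```

Request:
{"op": "carry_out", "data": {
  "rows": [
    {"ax": 0, "ay": 0, "az": 0, "x": 0.9, "y": 0.3, "z": 0, "claw": 1},
    {"ax": 0, "ay": 0, "az": 0, "x": 0.9, "y": 0.3, "z": 0, "claw": 1},
    {"ax": 0, "ay": 0, "az": 0, "x": 0.9, "y": 0.3, "z": 0, "claw": 1},
    {"ax": 0, "ay": 0, "az": 0, "x": 0.9, "y": 0.3, "z": 0, "claw": 1},
    {"ax": 0, "ay": 0, "az": 0, "x": 0.9, "y": 0.3, "z": 0, "claw": 1},
    {"ax": 0, "ay": 0, "az": 0, "x": 0.6, "y": 0.2, "z": 0, "claw": 1},
    {"ax": 0, "ay": 0, "az": 0, "x": 0.2, "y": 0, "z": 0, "claw": 1},
    {"ax": 0, "ay": 0, "az": 0, "x": 0, "y": 0, "z": 0, "claw": 1}
  ]
}}

```text
clock: 20.75
tcp_pos: [0.5352, 0.1023, 0.2569]
ee_rot: [0.718, 0.696, -0.0, -0.0]
force: [0.4, -0.4, -1.2]
opening: 0.0477
gripper_force: 8.0
```

```bash
cat > meas.py <<'E'
from h import *
import sys
go([.5473,.133,.082]);print(manip.state()["gripper_force"])
tcp=manip.state()["tcp_pos"]; ims=[]
for n in("scene","top"):
    c=manip.capture(n);p=cloud(c);C=cv2.cvtColor(c["frame"],cv2.COLOR_RGB2HSV).astype(int);H,S,V=np.moveaxis(C,-1,0)
    near=(c["z_map"]>0)&(np.hypot(p[...,0]-tcp[0],p[...,1]-tcp[1])<.045)&(p[...,2]<tcp[2]+.035)
    for nm,m in {"glass":near&(H>65)&(H<95)&(S>25)&(p[...,2]>tcp[2]-.08),"blue":near&(H>100)&(H<125)&(S>120)}.items():
        q=p[m]
        if len(q)>10: print(n,nm,len(q),np.percentile(q,[2,50,98],axis=0).round(4).tolist())
    ims.append(c["frame"][...,::-1])
cv2.imwrite(sys.argv[1],cv2.resize(ims[0][90:330,220:480],(650,600)))
E
python3 meas.py pics/carry.png
```

```text
clock 20.75 tcp [0.5352 0.1023 0.2569] xyz axes [[0.031, 1.0, 0.0], [1.0, -0.031, -0.0], [-0.0, 0.0, -1.0]] op 0.04769574716536482
units to target (tool) [1.555 0.555 8.744] q [ 0.14 -0.17  1.69  0.    1.62  0.17]
7.998980283737183
scene glass 391 [[0.5345, 0.0867, 0.2059], [0.5522, 0.1171, 0.2264], [0.559, 0.1257, 0.2692]]
scene blue 99 [[0.5373, 0.0859, 0.1921], [0.5553, 0.1097, 0.1974], [0.5597, 0.1259, 0.2038]]
```

View pics/carry.png

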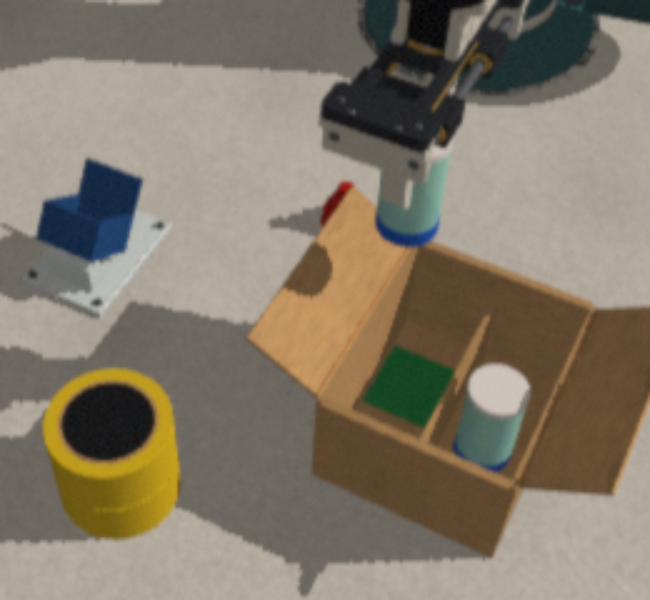

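The bowl hangs upright at (408,200), blue end down, short of the pad at (408,385). Flaps, packed bowl and bystanders are unchanged.

Request:
{"op": "carry_out", "data": {
  "rows": [
    {"ax": 0, "ay": 0, "az": 0, "x": 0.5, "y": 0.18, "z": 0, "claw": 1},
    {"ax": 0, "ay": 0, "az": 0, "x": 0.6, "y": 0.2, "z": 0, "claw": 1},
    {"ax": 0, "ay": 0, "az": 0, "x": 0.45, "y": 0.17, "z": 0, "claw": 1},
    {"ax": 0, "ay": 0, "az": 0, "x": 0, "y": 0, "z": 0, "claw": 1},
    {"ax": 0, "ay": 0, "az": 0, "x": 0, "y": 0, "z": 0.3, "claw": 1},
    {"ax": 0, "ay": 0, "az": 0, "x": 0, "y": 0, "z": 0.6, "claw": 1},
    {"ax": 0, "ay": 0, "az": 0, "x": 0, "y": 0, "z": 0.6, "claw": 1},
    {"ax": 0, "ay": 0, "az": 0, "x": 0, "y": 0, "z": 0.6, "claw": 1},
    {"ax": 0, "ay": 0, "az": 0, "x": 0, "y": 0, "z": 0.3, "claw": 1},
    {"ax": 0, "ay": 0, "az": 0, "x": 0, "y": 0, "z": 0, "claw": 1},
    {"ax": 0, "ay": 0, "az": 0, "x": 0, "y": 0, "z": 0, "claw": 1}
  ]
}}

```text
clock: 21.95
tcp_pos: [0.5475, 0.1324, 0.2091]
ee_rot: [0.718, 0.696, 0.0, 0.0]
force: [0.4, 0.3, -1.0]
opening: 0.048
gripper_force: 8.0
```

```bash
python3 meas.py pics/carry2.png
```

```text
clock 21.95 tcp [0.5475 0.1324 0.2091] xyz axes [[0.031, 1.0, 0.0], [1.0, -0.031, 0.0], [0.0, 0.0, -1.0]] op 0.04804668235120972
units to target (tool) [ 0.03  -0.014  6.357] q [ 0.19 -0.12  1.72  0.    1.54  0.22]
7.998939156532288
scene glass 287 [[0.5463, 0.115, 0.158], [0.5651, 0.1465, 0.1747], [0.5716, 0.1558, 0.2186]]
scene blue 95 [[0.5476, 0.1157, 0.143], [0.5679, 0.1391, 0.1494], [0.5719, 0.1561, 0.1553]]
```

Request:
{"op": "carry_out", "data": {
  "rows": [
    {"ax": 0, "ay": 0, "az": 0, "x": 0, "y": 0, "z": 0.3, "claw": 1},
    {"ax": 0, "ay": 0, "az": 0, "x": 0, "y": 0, "z": 0.6, "claw": 1},
    {"ax": 0, "ay": 0, "az": 0, "x": 0, "y": 0, "z": 0.6, "claw": 1},
    {"ax": 0, "ay": 0, "az": 0, "x": 0, "y": 0, "z": 0.6, "claw": 1},
    {"ax": 0, "ay": 0, "az": 0, "x": 0, "y": 0, "z": 0.6, "claw": 1},
    {"ax": 0, "ay": 0, "az": 0, "x": 0, "y": 0, "z": 0.6, "claw": 1},
    {"ax": 0, "ay": 0, "az": 0, "x": 0, "y": 0, "z": 0.6, "claw": 1},
    {"ax": 0, "ay": 0, "az": 0, "x": 0, "y": 0, "z": 0.6, "claw": 1},
    {"ax": 0, "ay": 0, "az": 0, "x": 0, "y": 0, "z": 0.6, "claw": 1},
    {"ax": 0, "ay": 0, "az": 0, "x": 0, "y": 0, "z": 0.6, "claw": 1},
    {"ax": 0, "ay": 0, "az": 0, "x": 0, "y": 0, "z": 0.3, "claw": 1},
    {"ax": 0, "ay": 0, "az": 0, "x": 0, "y": 0, "z": 0, "claw": 1}
  ]
}}

```text
clock: 23.25
tcp_pos: [0.5471, 0.1324, 0.0879]
ee_rot: [0.718, 0.696, -0.001, -0.0]
force: [-0.5, -0.8, -2.8]
opening: 0.0478
gripper_force: 8.0
```

Request:
{"op": "carry_out", "data": {
  "rows": [
    {"ax": 0, "ay": 0, "az": 0, "x": 0, "y": 0, "z": 0, "claw": 1},
    {"ax": 0, "ay": 0, "az": 0, "x": 0, "y": 0, "z": 0.1, "claw": 1},
    {"ax": 0, "ay": 0, "az": 0, "x": 0, "y": 0, "z": 0.1, "claw": 1},
    {"ax": 0, "ay": 0, "az": 0, "x": 0, "y": 0, "z": 0, "claw": 1},
    {"ax": 0, "ay": 0, "az": 0, "x": 0, "y": 0, "z": 0, "claw": 1}
  ]
}}

```text
clock: 23.75
tcp_pos: [0.5475, 0.1325, 0.085]
ee_rot: [0.718, 0.696, 0.0, 0.0]
force: [-0.3, 0.4, -2.0]
opening: 0.0479
gripper_force: 8.0
```

Now lower in 1 mm steps, watching the vertical force.

Request:
{"op": "carry_out", "data": {
  "rows": [
    {"ax": 0, "ay": 0, "az": 0, "x": 0, "y": 0, "z": 0.06, "claw": 1},
    {"ax": 0, "ay": 0, "az": 0, "x": 0, "y": 0, "z": 0.06, "claw": 1},
    {"ax": 0, "ay": 0, "az": 0, "x": 0, "y": 0, "z": 0.06, "claw": 1},
    {"ax": 0, "ay": 0, "az": 0, "x": 0, "y": 0, "z": 0.06, "claw": 1},
    {"ax": 0, "ay": 0, "az": 0, "x": 0, "y": 0, "z": 0, "claw": 1},
    {"ax": 0, "ay": 0, "az": 0, "x": 0, "y": 0, "z": 0, "claw": 1}
  ]
}}

```text
clock: 24.35
tcp_pos: [0.5474, 0.1324, 0.0801]
ee_rot: [0.718, 0.696, -0.0, -0.0]
force: [1.1, -0.7, -2.5]
opening: 0.0478
gripper_force: 8.0
```

Request:
{"op": "carry_out", "data": {
  "rows": [
    {"ax": 0, "ay": 0, "az": 0, "x": 0, "y": 0, "z": 0.05, "claw": 1},
    {"ax": 0, "ay": 0, "az": 0, "x": 0, "y": 0, "z": 0.05, "claw": 1},
    {"ax": 0, "ay": 0, "az": 0, "x": 0, "y": 0, "z": 0, "claw": 1},
    {"ax": 0, "ay": 0, "az": 0, "x": 0, "y": 0, "z": 0, "claw": 1}
  ]
}}

```text
clock: 24.75
tcp_pos: [0.5474, 0.1324, 0.0781]
ee_rot: [0.718, 0.696, -0.0, -0.0]
force: [-0.1, -0.1, -2.1]
opening: 0.0479
gripper_force: 8.0
```

Request:
{"op": "carry_out", "data": {
  "rows": [
    {"ax": 0, "ay": 0, "az": 0, "x": 0, "y": 0, "z": 0.05, "claw": 1},
    {"ax": 0, "ay": 0, "az": 0, "x": 0, "y": 0, "z": 0, "claw": 1},
    {"ax": 0, "ay": 0, "az": 0, "x": 0, "y": 0, "z": 0, "claw": 1}
  ]
}}

```text
clock: 25.05
tcp_pos: [0.5476, 0.1325, 0.0773]
ee_rot: [0.718, 0.696, 0.0, 0.0]
force: [-0.1, 0.4, 0.6]
opening: 0.048
gripper_force: 8.0
```

Request:
{"op": "carry_out", "data": {
  "rows": [
    {"ax": 0, "ay": 0, "az": 0, "x": 0, "y": 0, "z": 0.03, "claw": 1},
    {"ax": 0, "ay": 0, "az": 0, "x": 0, "y": 0, "z": 0, "claw": 1},
    {"ax": 0, "ay": 0, "az": 0, "x": 0, "y": 0, "z": 0, "claw": 1}
  ]
}}

```text
clock: 25.35
tcp_pos: [0.5476, 0.1326, 0.0772]
ee_rot: [0.718, 0.696, 0.0, 0.0]
force: [-2.5, 1.7, 6.5]
opening: 0.0478
gripper_force: 8.0
```

Touched down (force rose to +6.5 N). I'll ease off slightly and open gently.

Request:
{"op": "carry_out", "data": {
  "rows": [
    {"ax": 0, "ay": 0, "az": 0, "x": 0, "y": 0, "z": -0.02, "claw": 1},
    {"ax": 0, "ay": 0, "az": 0, "x": 0, "y": 0, "z": 0, "claw": 1},
    {"ax": 0, "ay": 0, "az": 0, "x": 0, "y": 0, "z": 0, "claw": 1}
  ],
  "force": 4
}}

```text
clock: 25.65
tcp_pos: [0.5476, 0.1325, 0.0772]
ee_rot: [0.718, 0.696, 0.0, 0.0]
force: [-0.9, 1.1, 2.8]
opening: 0.0478
gripper_force: 4.0
```

Request:
{"op": "carry_out", "data": {
  "rows": [
    {"ax": 0, "ay": 0, "az": 0, "x": 0, "y": 0, "z": 0, "claw": 0.47},
    {"ax": 0, "ay": 0, "az": 0, "x": 0, "y": 0, "z": 0, "claw": 0.45},
    {"ax": 0, "ay": 0, "az": 0, "x": 0, "y": 0, "z": 0, "claw": 0.42},
    {"ax": 0, "ay": 0, "az": 0, "x": 0, "y": 0, "z": 0, "claw": 0.38},
    {"ax": 0, "ay": 0, "az": 0, "x": 0, "y": 0, "z": 0, "claw": 0.3},
    {"ax": 0, "ay": 0, "az": 0, "x": 0, "y": 0, "z": 0, "claw": 0.2},
    {"ax": 0, "ay": 0, "az": 0, "x": 0, "y": 0, "z": 0, "claw": 0.2},
    {"ax": 0, "ay": 0, "az": 0, "x": 0, "y": 0, "z": 0, "claw": 0.2}
  ]
}}

```text
clock: 26.45
tcp_pos: [0.5475, 0.1324, 0.0769]
ee_rot: [0.718, 0.696, -0.0, -0.0]
force: [0.1, -0.7, -0.6]
opening: 0.0747
gripper_force: 0.0
```

Request:
{"op": "carry_out", "data": {
  "rows": [
    {"ax": 0, "ay": 0, "az": 0, "x": 0, "y": 0, "z": -0.4, "claw": 0.2},
    {"ax": 0, "ay": 0, "az": 0, "x": 0, "y": 0, "z": -0.8, "claw": 0.2},
    {"ax": 0, "ay": 0, "az": 0, "x": 0, "y": 0, "z": -1, "claw": 0.2},
    {"ax": 0, "ay": 0, "az": 0, "x": 0, "y": 0, "z": -1, "claw": 0.2},
    {"ax": 0, "ay": 0, "az": 0, "x": 0, "y": 0, "z": -1, "claw": 0.2},
    {"ax": 0, "ay": 0, "az": 0, "x": 0, "y": 0, "z": -1, "claw": 0.2},
    {"ax": 0, "ay": 0, "az": 0, "x": 0, "y": 0, "z": -1, "claw": 0.2},
    {"ax": 0, "ay": 0, "az": 0, "x": 0, "y": 0, "z": -1, "claw": 0.2},
    {"ax": 0, "ay": 0, "az": 0, "x": -1, "y": 0, "z": -1, "claw": 0.2},
    {"ax": 0, "ay": 0, "az": 0, "x": -1, "y": 0, "z": -1, "claw": 0.2},
    {"ax": 0, "ay": 0, "az": 0, "x": -1, "y": 0, "z": 0, "claw": 0.2},
    {"ax": 0, "ay": 0, "az": 0, "x": -1, "y": 0, "z": 0, "claw": 0.2}
  ]
}}

```text
clock: 27.65
tcp_pos: [0.545, 0.0518, 0.2634]
ee_rot: [0.718, 0.696, 0.001, 0.001]
force: [0.1, -0.1, -0.9]
opening: 0.0742
gripper_force: 0.0
```

Request:
{"op": "carry_out", "data": {
  "rows": [
    {"ax": 0, "ay": 0, "az": 0, "x": -1, "y": 0, "z": 0, "claw": 0.2},
    {"ax": 0, "ay": 0, "az": 0, "x": -1, "y": 0, "z": 0, "claw": 0.2},
    {"ax": 0, "ay": 0, "az": 0, "x": -1, "y": 0, "z": 0, "claw": 0.2},
    {"ax": 0, "ay": 0, "az": 0, "x": -1, "y": 0, "z": 0, "claw": 0.2},
    {"ax": 0, "ay": 0, "az": 0, "x": -1, "y": 0, "z": 0, "claw": 0.2},
    {"ax": 0, "ay": 0, "az": 0, "x": -1, "y": 0, "z": 0, "claw": 0.2},
    {"ax": 0, "ay": 0, "az": 0, "x": -1, "y": 0, "z": 0, "claw": 0.2},
    {"ax": 0, "ay": 0, "az": 0, "x": 0, "y": 0, "z": 0, "claw": 0.2},
    {"ax": 0, "ay": 0, "az": 0, "x": 0, "y": 0, "z": 0, "claw": 0.2}
  ]
}}

```text
clock: 28.55
tcp_pos: [0.5406, -0.0874, 0.262]
ee_rot: [0.718, 0.696, 0.0, 0.0]
force: [-0.7, -0.2, -0.0]
opening: 0.0747
gripper_force: 0.0
```

```bash
python3 - <<'E'
from h import *
a=np.radians(-1.85); c0=np.array([.570,.1708,0]); M=np.array([[np.cos(a),-np.sin(a),0],[np.sin(a),np.cos(a),0],[0,0,1]])
for n in("scene","top"):
    c=manip.capture(n);p=cloud(c);ok=c["z_map"]>0;C=cv2.cvtColor(c["frame"],cv2.COLOR_RGB2HSV)[ok].astype(int);H,S,V=C.T;L=(p[ok]-c0)@M
    if n=="scene": cv2.imwrite("pics/end.png",cv2.resize(c["frame"][90:330,220:480,::-1],(650,600)))
    for sg in(1,-1):
        q=L[(np.abs(L[:,0])<.09)&(sg*L[:,1]<.07)&(sg*L[:,1]>.008)&(L[:,2]>.09)&(L[:,2]<.112)&(S<28)]
        if len(q): print(n,sg,len(q),np.median(q,0).round(4),cv2.minEnclosingCircle((q[:,:2]*1000).astype(np.float32)))
    br=(H>6)&(H<22)&(S>60)&(np.abs(L[:,0])<.085)&(L[:,2]>.1)&(L[:,2]<.19)
    for sg in(1,-1):
        q=L[br&(sg*L[:,1]>.085)&(sg*L[:,1]<.17)]
        if len(q)>20: k=np.polyfit(sg*q[:,1]-.078,q[:,2]-.11,1); print("flap",sg,np.pi-np.arctan(k[0]))
print(manip.state()["tcp_pos"])
E
```

```text
scene 1 380 [0.0103 0.0381 0.0947] ((8.979167938232422, 37.54652404785156), 23.701435089111328)
scene -1 361 [-0.0166 -0.0372  0.1006] ((-18.852832794189453, -37.781558990478516), 23.573884963989258)
flap 1 2.5586226085342325
flap -1 2.617337837109875
top 1 305 [0.0074 0.0365 0.0962] ((7.573937892913818, 36.404052734375), 24.182771682739258)
top -1 309 [-0.0212 -0.0399  0.1025] ((-21.186079025268555, -39.66594696044922), 23.936302185058594)
flap 1 2.5589740326480754
flap -1 2.6155842810685965
[ 0.54066965 -0.08675733  0.26158668]
```

View pics/end.png

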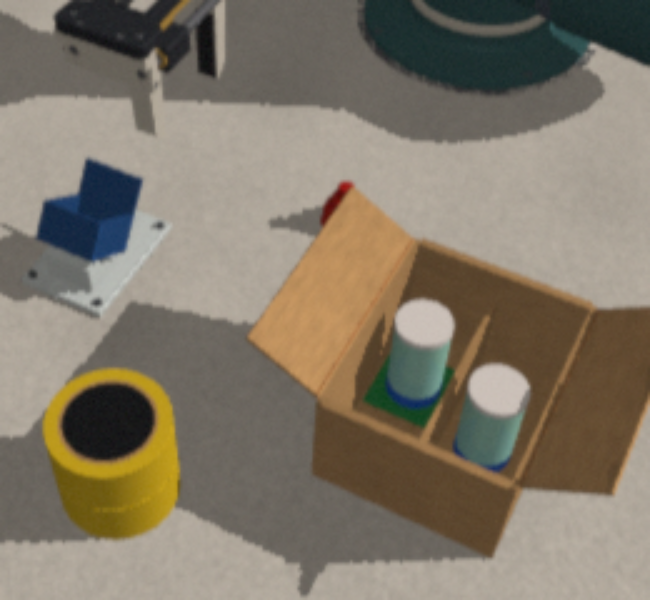

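The bowl stands upright on the pad at (417,385), within about 2 mm of its centre. The flaps stay back and the arm is clear.

```bash
python3 -c "
from plant import manip
print(manip.finish_job())"
```

```text
the job is handed in; nothing more can be done
None
```

The job is handed in (no verdict was returned): at my last check both flaps were folded back to about 2.6 rad, and the bowl stood released and upright on the green pad, about 2 mm from its centre.

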